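Dock a flat-necked specimen carrier in a fork stand and lock it

ROBOT

A 7-joint arm with a two-finger parallel gripper is mounted at the origin on a cart in front of the work surface, level with it; the furniture and walls round the work are solid. World frame = base frame: x ahead of the robot, y to its left, z up, the work surface at z = 0. Lengths are in mm, angles in rad, forces in N, time in s.
With the tool pointing down it reaches from about 400 to 875 mm from the base axis. Payload 4.4 kg.
Tool frame: the origin (TCP) lies midway between the tips of the shut fingers; the grasp point (between the pads) lies 19 mm behind it; z points along the fingers, y is the direction in which the jaws open and shut (so a half turn about z gives the same grasp; the last joint's range is limited). The gripper opens to 85 mm and grips with 20 to 120 N. Pads are 22 mm wide; open, the fingers measure 114 mm over their backs; the gripper's body (76 mm by 85 mm) begins 54 mm behind the grasp point. The pads swing forward as they close: fully open they stand 13 mm farther back than shut.
Start: joints at [1.143, 0.628, 0.038, 1.517, -0.027, 0.996, -0.02], TCP at [230.101, -607.924, 231.313] pointing down, gripper open.
Joint ranges: [-3.06, 3.06], [-0.37, 2.12], [-1.25, 1.32], [0.18, 2.47], [-1.1, 4.24], [0.23, 1.98], [-2.94, 2.94]. Speed limits (rad/s): [2.57, 2.57, 3.14, 3.14, 3.14, 3.14, 3.14].

INTERFACE

Orientations are given as [roll, pitch, yaw] about the fixed x, y, z axes, in that order (R = Rz(yaw) Ry(pitch) Rx(roll)).
In Python, from cell import ctrl, vision gives the robot as it stands.
- The arm moves only by the tool play_rows, never from a script. Its arguments are lists of equal length, an entry for each row: "slide": the shift along the tool's x, y, z in mm, a list of three; "turn": the turn about the tool's z in rad; "fingers": the opening, from 0 (shut) to 1 (fully open). A call has 1 to 5 rows; each row is the pose to reach, as a shift and turn from the pose measured when the call began, along the tool's axes at that moment; what a row does not reach only later rows make up. A row lasts 1/8 s, in which the tool goes at most 62.5 mm and 10.7 degrees, less where a joint would pass 70% of its speed; a pose out of reach is approached as far as the arm can. A call with a gripper value outside its range is refused whole. The fingers move at their own pace and stop on an object; the grip force is fixed at half the most. Time passes only in rows, so rows that repeat a pose let the fingers close. It gives the time, the measured TCP pose, the force and the opening at its end, in the units of the state.
- ctrl.read_state(): the state, without advancing time (a new reading comes with each control period).
- vision.get_image(name): name is "scene" or "side" or "wrist"; returns (picture, depth): 384x512x3 uint8, blue, green, red; 384x512 float32, mm along the optical axis (not along the pixel's ray), 0 where there is no reading.
- vision.camera_params(name): a dict with "fx", "fy", "cx", "cy" (pixels), "position" and "rotation" of the camera in the world. Camera axes: x right, y up, looking along -z (the intrinsics and any distortion apply to the point x, -y, -z); pixel columns grow to the right and rows downward; lengths in mm; the calibration is good to about 2 mm. A picture is of the moment at which its call begins: read the wrist's pose just before it. camera_params takes no time and is no camera call; for the wrist camera it gives the pose at the moment of the call.
- ctrl.finish_job(): hands the job in, once; it reports no verdict.
The state is a dict: "clock": time; "qpos": joint angles; "qd": joint speeds; "tau": joint torques, N m; "eef_pos": TCP position; "tool_rot": TCP orientation; "force": force on the tool from outside, world axes, zero at the start; "torque": the same for the moment, N m; "width": finger opening in mm.
Only numpy, scipy, OpenCV 4.12 (cv2) and the standard library are available. Lean on these libraries where they do the work, as an engineer would, in place of code of your own. Each camera call takes 0.05 s, during which the arm holds its last target.

TASK

Load the steel specimen carrier into the fork of the inspection stand: first pull up the stand's spring pin by its black knob and turn it counter-clockwise (seen from above) until it rests in its notch, so that the keeper arm stays clear of the fork by itself when you let go. Turn the carrier so that the flats of its neck match the slot, slide it in from the open side until it is fully home and let it hang by its head on the fork; then turn the pin back so that it drops all the way and the keeper arm locks the carrier in. Do not disturb the vial, the timer and the dish nearby.

Things in the scene. Friction and masses are not known exactly. Their poses are not given: they have to be found in the camera images.
- stand: Fixed aluminium stand. Origin on the desk below the seat, i.e. where the carrier's axis ends when fully home; x points along the slot INTO the fork (roughly away from the robot, within 0.35 rad), z up. Foot plate 150 x 150 x 8 mm (x -75..75, y -100..50). Only the pin and its keeper rise above the fork plate; a column under it begins at x=+35. The spring pin stands at x=-24, y=-68.
- fork_seat (a point): The seat on the fork plate's top, 60 mm above the desk, straight above the stand's origin, same axes. The plate is 8 mm thick (52 to 60 mm above the desk). Its slot runs along x at y=0, 21 mm wide, from a flared mouth (40 mm wide) at about x=-55 to its flat end at x=+13; it is open towards -x.
- carrier: Loose steel carrier, upright on the desk, 0.22 kg, 97 mm tall; origin at its underside, z up. Foot disc 44 mm across, height 0..16; neck 16..40, 26 mm across with two flats 18 mm apart facing +y and -y: its x axis must lie along the stand's x, either way round, within 0.15 rad; head 34 mm across, 40..60. Slide it in with the underside 22 to 32 mm above the desk, then lower; hung, it is at 20.
- carrier_grip (a point): Point on the carrier's axis in its grey grip bar, 82 mm above its underside. The bar spans heights 60 to 97 mm, is 12 mm thick along the carrier's x and 28 mm wide along its y: pinch it along the carrier's x.
- knob_grip (a point): Centre of the spring pin's black knob, on the pin's vertical axis: round, ribbed, 22 mm across, 30 mm tall (from 16 mm below to 14 mm above this point); 108 mm above the desk when the pin is down. It rises with the pin. The 26 mm hub that carries the keeper arm begins 26 mm below this point.
- keeper_tip (a point): End of the keeper arm, a steel bar 8 x 8 mm that runs 76 mm out from the pin's axis, 74 to 82 mm above the desk with the pin down. Locked, it points along the stand's +y across the slot at x=-24, in front of the head of a docked carrier (up to 4 mm play). Parked, it points to the stand's -x. If the carrier is not home, the arm lands on its head.
- plunger (a joint): Height of the spring pin, m: 0 down, 0.018 at most. A spring pushes it down, 4.5 N at 0, 9 N fully up. It must be raised above 0.0095 (raise it 0.013 to 0.016) to turn; in the rest notch it sits at about 0.007. Returned to keeper = 0 it drops to 0 when let go.
- keeper (a joint): Turn of the pin with knob and arm, rad, counter-clockwise seen from above: 0 locked (arm across the slot, pin can drop fully), 1.35 the stop at the parked end. The rest notch, where the pin stays up by itself, is at about 1.25 to 1.35. Both ends have firm stops. Little friction while raised (about 0.03 Nm).
- amber_vial: Bystander: amber vial with a black cap, standing, 28 mm across, 64 mm tall; origin at its underside. Not to be disturbed.
- timer: Bystander: white bench timer, 66 x 66 x 20 mm, lying flat; origin at its underside. Not to be disturbed.
- agar_dish: Bystander: clear round dish, 88 mm across, 15 mm tall; origin at its underside. Not to be disturbed.

How it is judged (in metres and radians):
On the way, in this order (a step that is already met when the one before it is completed fails the run):
1. the spring pin is parked in its rest notch, with the robot's hands off it (value of joint keeper above 1.1 rad and value of joint plunger between 0.004 and 0.009 m and contact force between the fingers and stand below 0.1 N), for 0.2 s.
2. the carrier hangs fully home in the fork while the pin is still parked (x of carrier in the frame of stand between -0.006 and 0.003 m and y of carrier in the frame of stand between -0.004 and 0.004 m and z of carrier in the frame of stand between 0.017 and 0.0225 m and angle between carrier's own z axis and vertical below 0.1 rad and angle between the x axis of carrier and the x axis of stand, either way round below 0.3 rad and value of joint keeper above 1 rad and value of joint plunger above 0.004 m), for 0.2 s.
At the end, for the whole second after the job is handed in: The carrier hangs at rest and upright by its head in the fork (underside 17 to 22.5 mm up), within 4 mm of the slot's middle and at most 6 mm short of the seat; the keeper arm is back across the slot (within 0.15 rad) and the pin fully down (within 2 mm) (x of carrier in the frame of stand between -0.006 and 0.003 m and y of carrier in the frame of stand between -0.004 and 0.004 m and z of carrier in the frame of stand between 0.017 and 0.0225 m and angle between carrier's own z axis and vertical below 0.1 rad and angle between the x axis of carrier and the x axis of stand, either way round below 0.3 rad and value of joint keeper below 0.15 rad and value of joint plunger below 0.002 m and linear speed of carrier below 0.02 m/s); the robot touches nothing.
It fails at once if a bystander is pushed more than 20 mm or tipped over (distance of any of amber_vial, timer, agar_dish from where it was at the start of the episode above 0.02 m or angle between any of amber_vial, timer, agar_dish's own z axis and vertical above 0.5 rad).
It also fails if it takes over 61 s, if anything falls off the work surface, if the arm or the gripper's body presses on something with over 40 N, if the wrist force passes 120 N, or if a joint passes its speed limit or range.

## Working session

There is one attempt and no reset: what is moved stays moved. The work goes in short steps, Python scripts to look and compute and a tool call to move; the robot and the scene stay as the last step left them, time stands still between calls to the robot, and variables do not carry over. Pictures are saved under pics/ and viewed, and the job is handed in when it is done.

Besides the shell and the picture viewer there is one more tool, called after "Request:" as name([rows], argument=value, ...), one row to a line, values as JSON. play_rows: Moves the arm, as the interface text tells. Its arguments: {"type":"object","properties":{"slide":{"type":"array"},"turn":{"type":"array"},"fingers":{"type":"array"}},"required":["slide","turn","fingers"]}

```bash
ls; mkdir -p pics; cat > h.py <<'E'
import sys; sys.path.insert(0,'.')
import numpy as np, cv2
from cell import ctrl, vision
def snap(n,tag):
    p=vision.camera_params(n); im,d=vision.get_image(n)
    cv2.imwrite(f'pics/{tag}.png',im); np.savez(f'pics/{tag}.npz',im=im,d=d,**{k:np.array(v) for k,v in p.items() if v is not None})
    return im,d,p
def load(tag):
    z=np.load(f'pics/{tag}.npz',allow_pickle=True); return z['im'],z['d'],{k:z[k] for k in z.files}
def pts(p,u,v,d):
    u=np.asarray(u,float);v=np.asarray(v,float);d=np.asarray(d,float)
    c=np.stack([(u-p['cx'])/p['fx']*d,-(v-p['cy'])/p['fy']*d,-d],-1)
    return c@np.array(p['rotation']).T+np.array(p['position'])
def plane(p,u,v,z):
    o=np.array(p['position']); q=pts(p,u,v,np.ones_like(np.asarray(u,float))); r=q-o
    return o+r*((z-o[2])/r[...,2])[...,None]
def proj(p,X):
    c=(np.asarray(X,float)-np.array(p['position']))@np.array(p['rotation'])
    return np.stack([p['cx']+p['fx']*c[...,0]/-c[...,2],p['cy']+p['fy']*c[...,1]/c[...,2]],-1)
E
python3 - <<'E'
from h import *
print(ctrl.read_state())
for n in ['scene','side','wrist']:
    im,d,p=snap(n,n+'0'); print(n,p)
E
```

```text
pics
{'clock': 0.0, 'qpos': array([ 1.14320821,  0.62930669,  0.03846973,  1.5183997 , -0.02696205,
        0.99630164, -0.02000326]), 'qd': array([ 8.52372503e-04, -6.03143601e-04, -7.79546130e-04, -5.39516065e-04,
        1.32354692e-03, -2.18271848e-04, -1.65321116e-05]), 'tau': array([ 8.07109936e-04, -5.63404942e+01,  1.22665409e+00, -1.93449157e+01,
        1.10965379e-02,  1.06892953e-02,  1.06839704e-05]), 'eef_pos': array([ 229.84015968, -607.32415997,  230.40504017]), 'tool_rot': array([-3.13969711e+00,  7.18542215e-05,  3.61782391e-01]), 'force': array([-0.3209946 ,  0.51907705,  0.46203743]), 'torque': array([-0.00963494,  0.05278333, -0.03317281]), 'width': 85.35405571819585}
scene {'fx': 354.27386133424164, 'fy': 354.27386133424164, 'cx': 263.3773789515326, 'cy': 194.1810882490979, 'position': array([ 122.21323   , -518.78650609,  561.56605075]), 'rotation': array([ 1.01176196,  0.00126819, -0.62638257])}
side {'fx': 370.5325027570789, 'fy': 370.5325027570789, 'cx': 258.60758998160327, 'cy': 189.0719324137532, 'position': array([1116.82577997, -558.57825125,  463.65829913]), 'rotation': array([ 1.1547595 , -0.00204644,  0.74562838])}
wrist {'fx': 276.2442951013678, 'fy': 276.2442951013678, 'cx': 258.1220749179454, 'cy': 193.1751257612135, 'position': array([ 301.10692798, -580.46401815,  373.60970218]), 'rotation': array([-3.01098146e-01,  8.70146181e-04, -1.20862128e+00])}
```

```bash
sed -i "s/np.array(p\['rotation'\])/RM(p)/g" h.py; cat >> h.py <<'E'
from scipy.spatial.transform import Rotation
def RM(p): return Rotation.from_euler('xyz',p['rotation']).as_matrix()
E
python3 - <<'E'
from h import *
a=load('scene0')[0];b=load('side0')[0];c=load('wrist0')[0]
for t in ['scene0','side0','wrist0']: cv2.imwrite(f'pics/{t}b.png',cv2.resize(load(t)[0],None,fx=1.5,fy=1.5,interpolation=cv2.INTER_CUBIC))
E
```

```text
(no output)
```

View pics/scene0b.png

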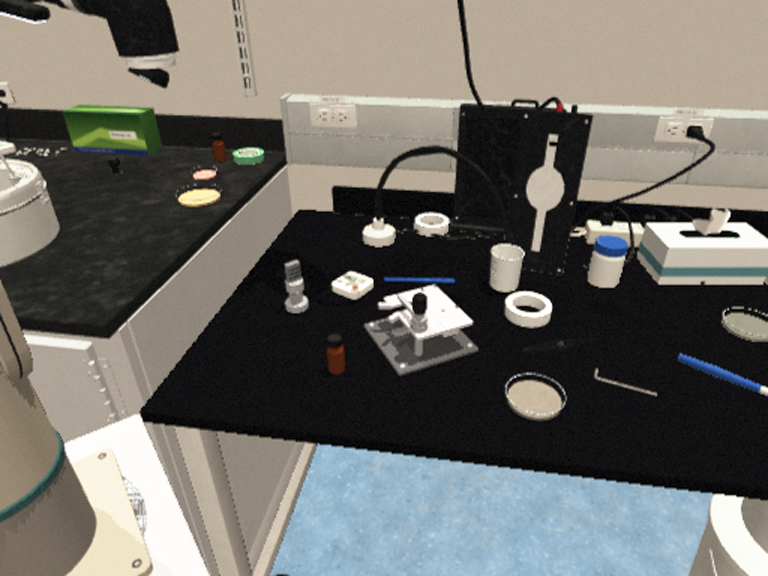

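View pics/side0b.png

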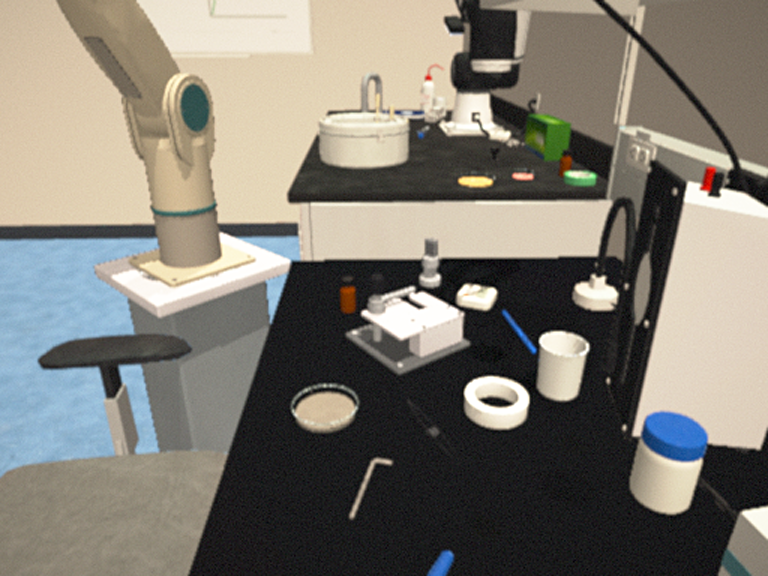

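View pics/wrist0b.png

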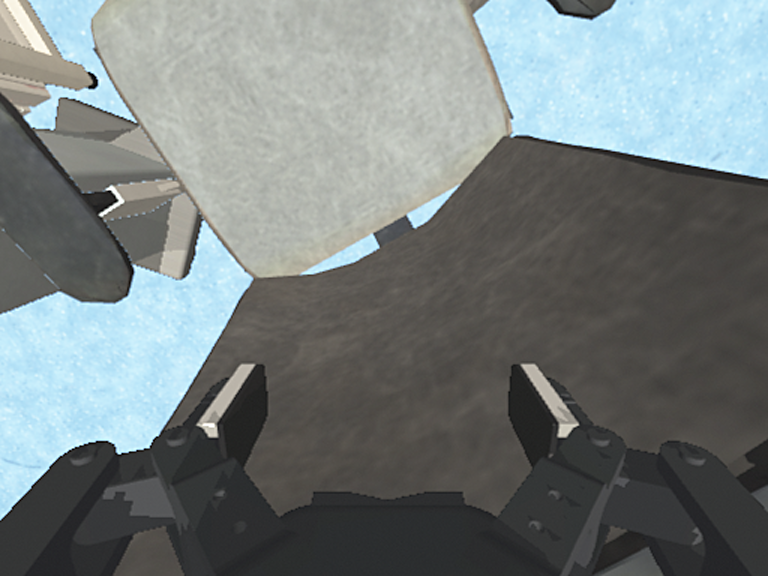

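```bash
python3 - <<'E'
from h import *
for t,L in [('scene0',dict(carr_top=(292,265),carr_foot=(296,308),timer=(352,285),vialcap=(335,340),knob=(420,299),plateA=(435,295),plate2=(460,325),tip=(383,304),ptR=(476,348),pfront=(404,370),pleft=(366,328),dish=(535,395))),
            ('side0',dict(carr_top=(431,243),carr_foot=(430,281),timer=(476,297),vialcap=(347,281),knob=(377,284),tip=(413,292),dish=(325,408),plate=(410,310),pf=(402,368),pl=(348,340),pr=(468,343)))]:
    im,d,p=load(t)
    for k,(u,v) in L.items():
        u/=1.5;v/=1.5
        dd=d[int(v),int(u)]
        print(t,k,dd,pts(p,u,v,dd).round(), plane(p,u,v,8.).round())
E
```

```text
scene0 carr_top 954.76416 [461. 266.  95.] [524. 413.   8.]
scene0 carr_foot 988.2172 [454. 255.  11.] [456. 260.   8.]
scene0 timer 1046.6036 [577. 255.  17.] [584. 268.   8.]
scene0 vialcap 822.3764 [432.  69.  62.] [465. 131.   8.]
scene0 knob 813.4034 [553.  13. 120.] [663. 148.   8.]
scene0 plateA 935.00226 [641.  80.  60.] [695. 142.   8.]
scene0 plate2 862.6816 [619. -11.  57.] [668.  39.   8.]
scene0 tip 914.6883 [553. 113.  58.] [595. 175.   8.]
scene0 ptR 891.5602 [645. -27.   8.] [645. -27.   8.]
scene0 pfront 845.7339 [515.   0.   7.] [514.  -1.   8.]
scene0 pleft 942.5513 [528. 131.   7.] [527. 129.   8.]
scene0 dish 801.70715 [ 642. -159.    3.] [ 638. -162.    8.]
side0 carr_top 1107.7231 [471. 269.  90.] [329. 451.   8.]
side0 carr_foot 1127.3153 [479. 259.  13.] [472. 268.   8.]
side0 timer 1046.4542 [597. 250.  18.] [585. 268.   8.]
side0 vialcap 1001.27673 [441.  66.  63.] [348. 152.   8.]
side0 knob 868.1656 [566.  14. 112.] [403. 183.   8.]
side0 tip 927.2686 [577.  89.  76.] [481. 203.   8.]
side0 dish 756.1574 [ 632. -158.    3.] [ 637. -162.    8.]
side0 plate 907.46686 [593.  63.  58.] [529. 139.   8.]
side0 pf 840.5061 [647. -17.   7.] [647. -17.   8.]
side0 pl 933.581 [515.  -4.  -0.] [526. -14.   8.]
side0 pr 913.3381 [674. 116.   6.] [677. 113.   8.]
```

Request:
play_rows([
  [43,-42,-14],
  [86,-84,-28],
  [129,-126,-42],
  [172,-168,-56],
  [215,-210,-70],
], turn=[0,0,0,0,0], fingers=[1,1,1,1,1])

```text
clock: 0.78
eef_pos: [357.3, -333.1, 301.3]
tool_rot: [-3.14, -0.0, 0.362]
force: [0.4, -1.0, 0.5]
width: 85.7
```

Request:
play_rows([
  [43,-42,0],
  [86,-84,0],
  [129,-126,0],
  [172,-168,0],
  [215,-210,0],
], turn=[-0.18,-0.36,-0.54,-0.72,-0.9], fingers=[1,1,1,1,1])

```text
clock: 1.4
eef_pos: [484.6, -58.9, 301.7]
tool_rot: [-3.141, -0.001, 1.267]
force: [1.0, -0.5, 0.6]
width: 85.6
```

```bash
python3 - <<'E'
from h import *
im,d,p=snap('wrist','w1'); print(p,ctrl.read_state()['eef_pos'])
cv2.imwrite('pics/w1b.png',cv2.resize(im,None,fx=1.5,fy=1.5,interpolation=cv2.INTER_CUBIC))
E
```

```text
{'fx': 276.2442951013678, 'fy': 276.2442951013678, 'cx': 258.1220749179454, 'cy': 193.1751257612135, 'position': array([507.57383347,  13.43472877, 444.91979814]), 'rotation': array([-0.30045478,  0.00035755, -0.30298463])} [488.08079506 -49.11969293 302.13242941]
```

View pics/w1b.png

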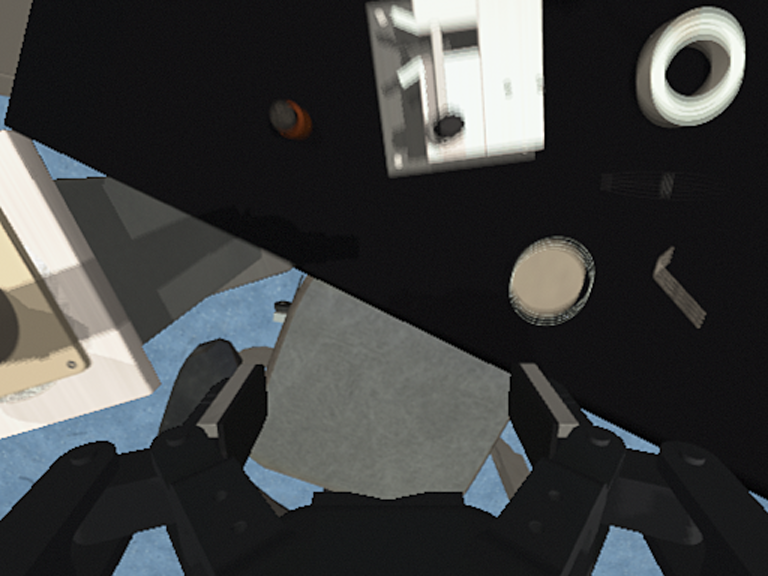

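Request:
play_rows([
  [50,0,0],
  [100,0,0],
  [130,0,0],
  [140,0,0],
  [140,0,0],
], turn=[0,0,0,0,0], fingers=[1,1,1,1,1])

```text
clock: 2.08
eef_pos: [527.4, 84.5, 303.1]
tool_rot: [3.14, -0.008, 1.284]
force: [-0.1, -0.9, -0.0]
width: 85.1
```

```bash
python3 - <<'E'
from h import *
im,d,p=snap('wrist','w2'); print(p,ctrl.read_state()['eef_pos'])
cv2.imwrite('pics/w2b.png',cv2.resize(im,None,fx=1.5,fy=1.5,interpolation=cv2.INTER_CUBIC))
E
```

```text
{'fx': 276.2442951013678, 'fy': 276.2442951013678, 'cx': 258.1220749179454, 'cy': 193.1751257612135, 'position': array([548.79800301, 156.2090902 , 446.90707405]), 'rotation': array([-0.29308769, -0.00106624, -0.28678397])} [527.36770896  83.47023149 303.175513  ]
```

View pics/w2b.png

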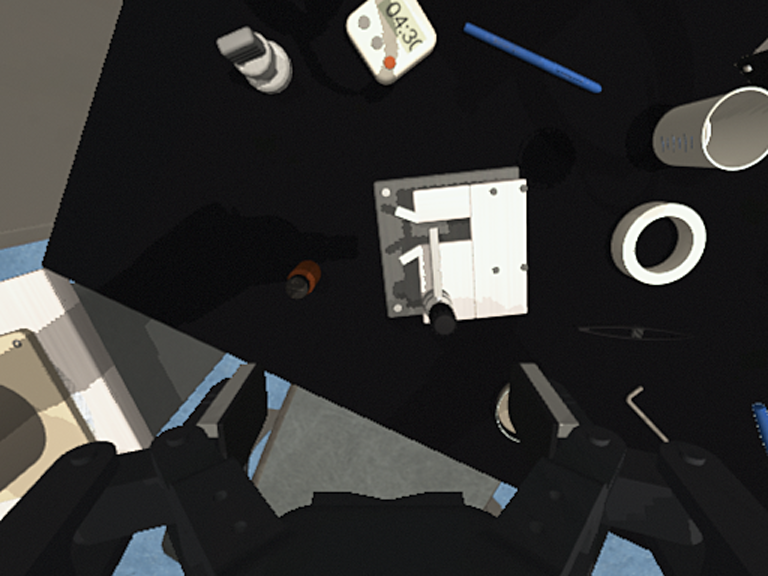

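```bash
python3 - <<'E'
from h import *
im,d,p=load('w2')
c=im[100:230,235:365]; cv2.imwrite('pics/c1.png',cv2.resize(c,(780,600)[:1]*1+(600,) if 0 else (600,600),interpolation=cv2.INTER_CUBIC))
c=im[0:80,120:220]; cv2.imwrite('pics/c2.png',cv2.resize(c,(750,600),interpolation=cv2.INTER_CUBIC))
E
```

```text
(no output)
```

View pics/c1.png

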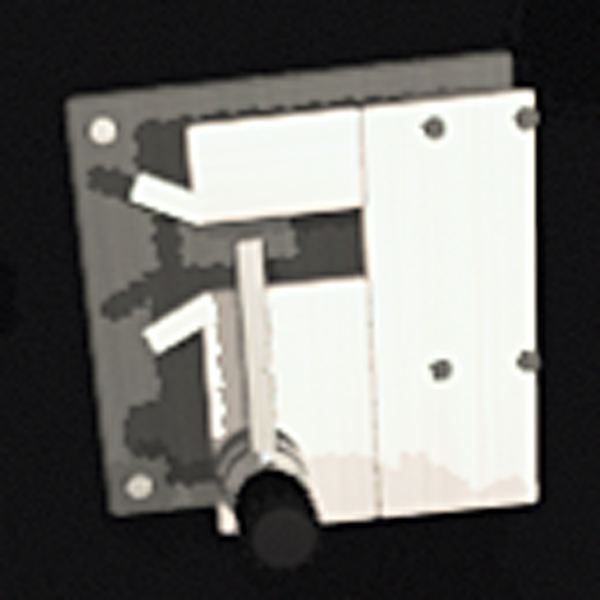

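View pics/c2.png

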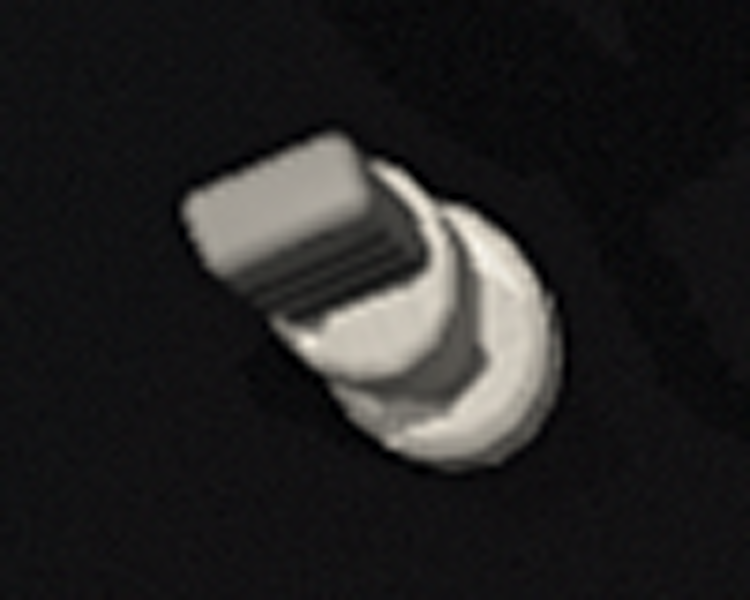

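```bash
python3 - <<'E'
from h import *
im,d,p=load('w2')
s=130/600
def P(pts_,z): 
    a=np.array(pts_,float)*s; return plane(p,235+a[:,0]-.4,100+a[:,1]-.4,z)
for uv in [(430,200),(300,170),(300,400)]:
    u,v=235+uv[0]*s,100+uv[1]*s; print('plate depth z',pts(p,u,v,d[int(v),int(u)]))
f=P([(67,100),(512,52),(110,517),(103,130),(140,487)],8.); print('foot\n',f.round(1))
t=P([(205,221),(363,207),(363,277),(255,286),(187,127),(362,107),(537,90),(540,500),(380,518)],60.); print('top\n',t.round(1))
# knob
k=pts(p,235+285*s,100+540*s,d[int(100+540*s),int(235+285*s)]); print('knob top',k)
hub=P([(248,240),(262,240),(252,452),(275,452)],82.); print('arm',hub.round(1))
def ang(a,b): return np.arctan2(b[1]-a[1],b[0]-a[0])
print('yaw foot +y edge',ang(f[0],f[1]),'front edge',ang(f[2],f[0])-np.pi/2, 'slot',ang(t[0],t[1]),ang(t[3],t[2]),'plate',ang(t[4],t[6]),'back',ang(t[7],t[6])-np.pi/2,'end',ang(t[2],t[1])-np.pi/2,'plate -y',ang(t[8],t[7]),'arm',ang((hub[2]+hub[3])/2,(hub[0]+hub[1])/2)-np.pi/2)
s2=1/7.5
a=np.array([(185,205),(335,130),(372,188),(215,278)],float)*s2
c=plane(p,120+a[:,0]-.4,a[:,1]-.4,97.); print('bar',c.round(1),c.mean(0),ang(c[0],c[1]),ang(c[3],c[2]),np.linalg.norm(c[0]-c[1]),np.linalg.norm(c[0]-c[3]))
u,v=int(120+270*s2),int(200*s2); print('bar depth',pts(p,u,v,d[v,u]))
E
```

```text
plate depth z [629.61468669  86.06458279  61.04483958]
plate depth z [594.43589009 105.60232522  60.31396572]
plate depth z [577.14907443  37.03722268  62.23479295]
foot
 [[531.2 143.8   8. ]
 [676.5 116.9   8. ]
 [503.1  -2.4   8. ]
 [539.9 131.1   8. ]
 [516.8   5.7   8. ]]
top
 [[562.9  99.6  60. ]
 [609.6  90.2  60. ]
 [604.8  69.5  60. ]
 [572.4  76.2  60. ]
 [565.  127.8  60. ]
 [616.  118.8  60. ]
 [666.3 109.   60. ]
 [643.  -17.3  60. ]
 [592.2  -8.7  60. ]]
knob top [559.22851522  18.45691421 122.71738126]
arm [[572.5  94.2  82. ]
 [576.3  93.   82. ]
 [557.6  32.2  82. ]
 [564.2  30.3  82. ]]
yaw foot +y edge -0.1828365539531134 front edge -0.19003368938221898 slot -0.19883272993091872 -0.2028100259624666 plate -0.18403631234365572 back -0.1824721867111605 end -0.2291805464533072 plate -y -0.1669444884863096 arm -0.21359586434488675
bar [[452.  277.3  97. ]
 [477.2 280.1  97. ]
 [479.6 271.5  97. ]
 [452.5 267.1  97. ]] [465.35170676 274.01790082  97.        ] 0.1111281338632194 0.16349740198225637 25.31892594335821 10.281647469594573
bar depth [465.31407595 274.02632581  98.34142468]
```

Request:
play_rows([
  [-25,25,30],
  [-45,42,70],
  [-53,48,110],
  [-53,48,123],
  [-53,48,123],
], turn=[0.15,0.3,0.38,0.38,0.38], fingers=[1,1,1,1,1])

```text
clock: 2.75
eef_pos: [558.2, 19.6, 179.8]
tool_rot: [-3.139, -0.007, 0.903]
force: [0.3, 0.0, 0.8]
width: 84.8
```

```bash
python3 - <<'E'
from h import *
s=ctrl.read_state(); print(s['eef_pos'],s['tool_rot'])
im,d,p=snap('wrist','w3'); print(p)
cv2.imwrite('pics/w3b.png',cv2.resize(im,None,fx=1.5,fy=1.5,interpolation=cv2.INTER_CUBIC))
E
```

```text
[558.22308159  19.61848975 179.77084246] [-3.13881276 -0.0071125   0.90295581]
{'fx': 276.2442951013678, 'fy': 276.2442951013678, 'cx': 258.1220749179454, 'cy': 193.1751257612135, 'position': array([605.15078038,  78.32015156, 323.42766649]), 'rotation': array([-0.29430351,  0.00244432, -0.6674679 ])}
```

View pics/w3b.png

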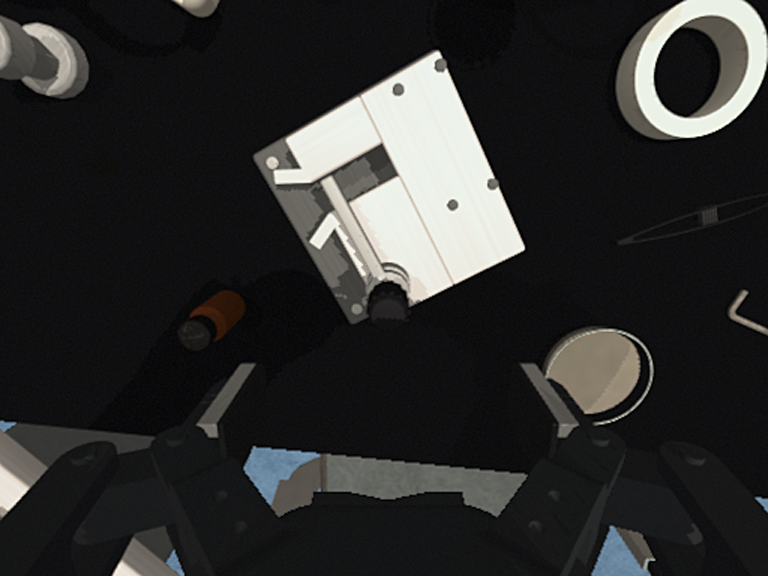

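```bash
python3 - <<'E'
from h import *
im,d,p=load('w3'); im2,d2,p2=load('w2')
for nm,i,(a,b,c,e) in [('c3',im,(165,235,215,305)),('c4',im2,(185,235,260,330))]:
    cr=cv2.convertScaleAbs(i[a:b,c:e],alpha=4,beta=10); cv2.imwrite(f'pics/{nm}.png',cv2.resize(cr,None,fx=8,fy=8,interpolation=cv2.INTER_CUBIC))
cr=cv2.hconcat([cv2.resize(cv2.convertScaleAbs(im[165:225,225:290],alpha=4),(400,369),interpolation=2),cv2.resize(cv2.convertScaleAbs(im2[180:240,262:327],alpha=4),(400,369),interpolation=2)])
cv2.imwrite('pics/c34.png',cr)
E
```

```text
(no output)
```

View pics/c34.png

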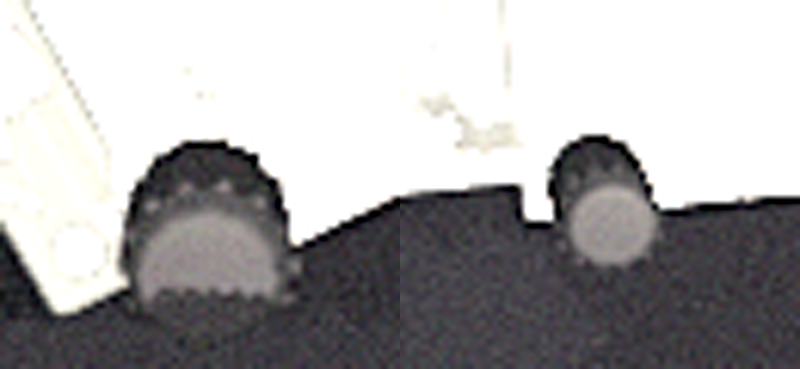

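```bash
cat >> h.py <<'E'
def tri(obs):
    A=[];b=[]
    for p,u,v in obs:
        o=np.array(p['position'],float); r=pts(p,u,v,1.)-o; r/=np.linalg.norm(r)
        M=np.eye(3)-np.outer(r,r); A.append(M); b.append(M@o)
    x,res,_,_=np.linalg.lstsq(np.vstack(A),np.hstack(b),rcond=None); return x,np.sqrt(res)
E
python3 - <<'E'
from h import *
im,d,p=load('w3'); im2,d2,p2=load('w2')
a=(258.4,209.8);b=(296.2,216.2)
print(tri([(p,*a),(p2,*b)]), plane(p,*a,122.),plane(p2,*b,122.))
E
```

```text
(array([558.91123924,  20.02882817, 122.98195307]), array([0.31238545])) [558.79588927  19.9516229  122.        ] [558.85063494  19.39813177 122.        ]
```

Request:
play_rows([
  [0,0,40],
  [0,0,75],
  [0,0,89],
  [0,0,89],
  [0,0,89],
], turn=[0,0,0,0,0], fingers=[1,1,1,1,0.7])

```text
clock: 3.42
eef_pos: [560.7, 21.1, 93.4]
tool_rot: [3.141, -0.011, 0.904]
force: [-0.5, 0.8, 0.1]
width: 69.6
```

Request:
play_rows([
  [0,0,0],
  [0,0,0],
  [0,0,0],
  [0,0,0],
  [0,0,0],
], turn=[0,0,0,0,0], fingers=[0,0,0,0,0])

```text
clock: 4.05
eef_pos: [560.3, 21.9, 94.2]
tool_rot: [3.141, -0.011, 0.904]
force: [-2.9, 1.6, 8.3]
width: 20.1
```

Request:
play_rows([
  [0,0,-5],
  [0,0,-10],
  [0,0,-14.5],
  [0,0,-14.5],
  [0,0,-14.5],
], turn=[0,0,0,0,0], fingers=[0,0,0,0,0])

```text
clock: 4.68
eef_pos: [560.1, 21.8, 108.5]
tool_rot: [-3.141, -0.011, 0.904]
force: [1.4, 1.4, -7.9]
width: 19.6
```

Request:
play_rows([
  [0,-0.4,0],
  [-0.2,-0.8,0],
  [-0.4,-1.2,0],
  [-0.6,-1.6,0],
  [-0.8,-1.8,0],
], turn=[-0.16,-0.32,-0.48,-0.64,-0.8], fingers=[0,0,0,0,0])

```text
clock: 5.3
eef_pos: [558.0, 22.5, 108.2]
tool_rot: [3.134, -0.008, 1.709]
force: [1.9, 1.9, -7.6]
width: 20.1
```

Request:
play_rows([
  [0,-0.4,0],
  [-0.2,-0.8,0],
  [-0.3,-1.1,0],
  [-0.3,-1.1,0],
  [-0.3,-1.1,0],
], turn=[-0.17,-0.34,-0.5,-0.5,-0.5], fingers=[0,0,0,0,0])

```text
clock: 5.92
eef_pos: [556.8, 22.1, 108.0]
tool_rot: [3.131, -0.004, 2.207]
force: [1.2, 2.7, -8.7]
width: 19.9
```

```bash
python3 - <<'E'
from h import *
s=ctrl.read_state(); print(s['eef_pos'],s['tool_rot'],s['force'],s['torque'])
im,d,p=snap('wrist','w4')
cv2.imwrite('pics/w4b.png',cv2.resize(im,None,fx=1.5,fy=1.5,interpolation=cv2.INTER_CUBIC))
E
```

```text
[556.80763949  22.09069981 108.01880783] [ 3.13146812 -0.00389165  2.20666786] [ 1.19072027  2.68783924 -8.72317574] [ 0.50313373 -0.19505116  0.06558146]
```

View pics/w4b.png

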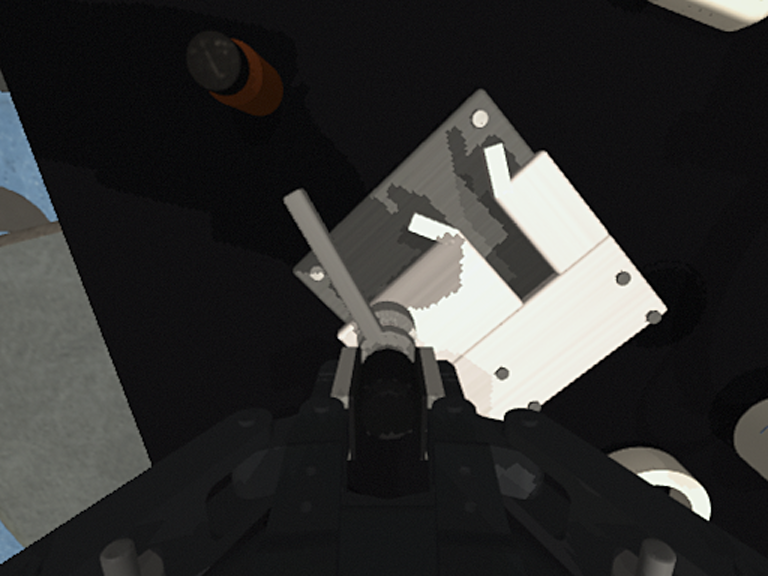

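```bash
python3 - <<'E'
from h import *
im,d,p=load('w4')
q=plane(p,np.array([293,375])/1.5,np.array([193,338])/1.5,96.); print(q)
v=q[0]-q[1]; a=np.arctan2(v[1],v[0]); print('keeper',(a-(np.pi/2-0.188))%(2*np.pi))
P=np.array([558.8,19.7]); v=q[0][:2]-P; print('via pin', (np.arctan2(v[1],v[0])-np.pi/2+.188)%(2*np.pi), np.hypot(*v))
E
```

```text
[[491.27042498  53.89435627  96.        ]
 [549.16968361  25.08748314  96.        ]]
keeper 1.297123139336567
via pin 1.2900727216271017 75.69344425642612
```

Request:
play_rows([
  [0,0,3],
  [0,0,6],
  [0,0,7],
  [0,0,7],
  [0,0,7],
], turn=[0,0,0,0,0], fingers=[0,0,0,0,0.1])

```text
clock: 6.6
eef_pos: [556.8, 22.1, 101.1]
tool_rot: [3.132, -0.004, 2.207]
force: [0.2, 1.0, -6.4]
width: 19.7
```

Request:
play_rows([
  [0,0,0],
  [0,0,0],
  [0,0,0],
  [0,0,0],
  [0,0,0],
], turn=[0,0,0,0,0], fingers=[0.4,0.8,1,1,1])

```text
clock: 7.22
eef_pos: [556.9, 22.1, 101.2]
tool_rot: [3.132, -0.003, 2.207]
force: [-0.2, 1.1, -0.2]
width: 85.4
```

Request:
play_rows([
  [0,0,0],
  [0,0,-20],
  [0,0,-60],
  [0,0,-110],
  [0,0,-130],
], turn=[0,0,0,0,0], fingers=[1,1,1,1,1])

```text
clock: 7.85
eef_pos: [557.4, 21.4, 234.1]
tool_rot: [3.128, -0.001, 2.207]
force: [0.8, 0.7, -0.6]
width: 85.4
```

```bash
python3 - <<'E'
from h import *
s=ctrl.read_state(); print(s['eef_pos'],s['tool_rot'],s['force'],s['torque'])
im,d,p=snap('wrist','w5')
cv2.imwrite('pics/w5b.png',cv2.resize(im,None,fx=1.5,fy=1.5,interpolation=cv2.INTER_CUBIC))
E
```

```text
[557.35321235  21.44551294 234.0854293 ] [ 3.12788548e+00 -1.29322369e-03  2.20722773e+00] [ 0.8167609   0.73187563 -0.63387948] [-0.03474775 -0.00025096  0.06010025]
```

View pics/w5b.png

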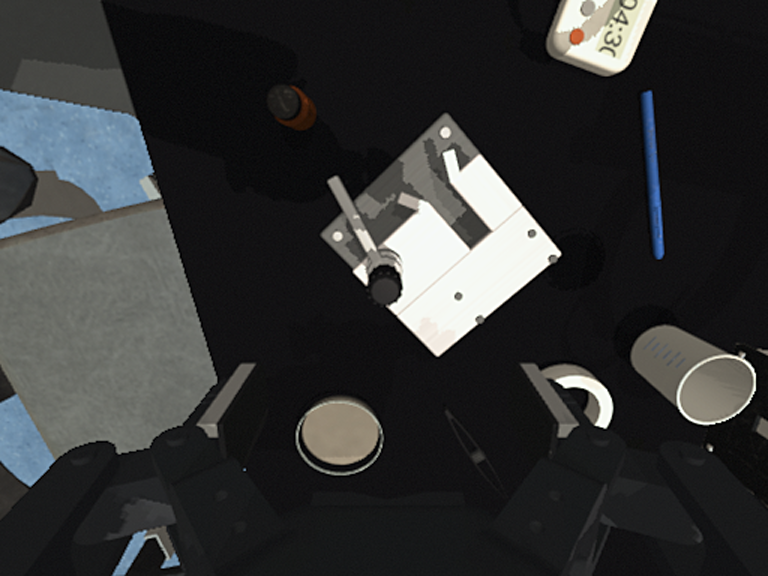

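Request:
play_rows([
  [52,15,0],
  [104,30,0],
  [156,45,0],
  [208,60,0],
  [258,76,0],
], turn=[0.18,0.36,0.54,0.72,0.9], fingers=[1,1,1,1,1])

```text
clock: 8.52
eef_pos: [464.9, 275.5, 236.1]
tool_rot: [3.132, -0.011, 1.301]
force: [-0.1, 0.7, 0.4]
width: 85.6
```

Request:
play_rows([
  [0,0,0],
  [0,0,0],
  [0,0,0],
  [0,0,0],
  [0,0,0],
], turn=[0.18,0.36,0.54,0.72,0.9], fingers=[1,1,1,1,1])

```text
clock: 9.15
eef_pos: [464.5, 275.2, 235.4]
tool_rot: [-3.139, -0.013, 0.395]
force: [-0.6, 0.3, -0.2]
width: 85.5
```

Request:
play_rows([
  [0,0,20],
  [0,0,50],
  [0,0,50],
  [0,0,50],
], turn=[0.15,0.25,0.25,0.25], fingers=[1,1,1,1])

```text
clock: 9.65
eef_pos: [465.4, 275.9, 185.9]
tool_rot: [-3.135, -0.013, 0.147]
force: [0.1, 0.3, 0.3]
width: 84.9
```

```bash
python3 - <<'E'
from h import *
s=ctrl.read_state(); print(s['eef_pos'],s['tool_rot'],s['force'],s['torque'])
im,d,p=snap('wrist','w6')
cv2.imwrite('pics/w6b.png',cv2.resize(im,None,fx=1.5,fy=1.5,interpolation=cv2.INTER_CUBIC))
cv2.imwrite('pics/w6c.png',cv2.resize(cv2.convertScaleAbs(im[170:250,210:310],alpha=1.5),(750,600),interpolation=2))
E
```

```text
[465.3575612  275.91584343 185.85282332] [-3.13548169 -0.0126598   0.14732206] [0.05408422 0.29663654 0.2859175 ] [ 0.01714321 -0.00682008 -0.03150804]
```

View pics/w6b.png

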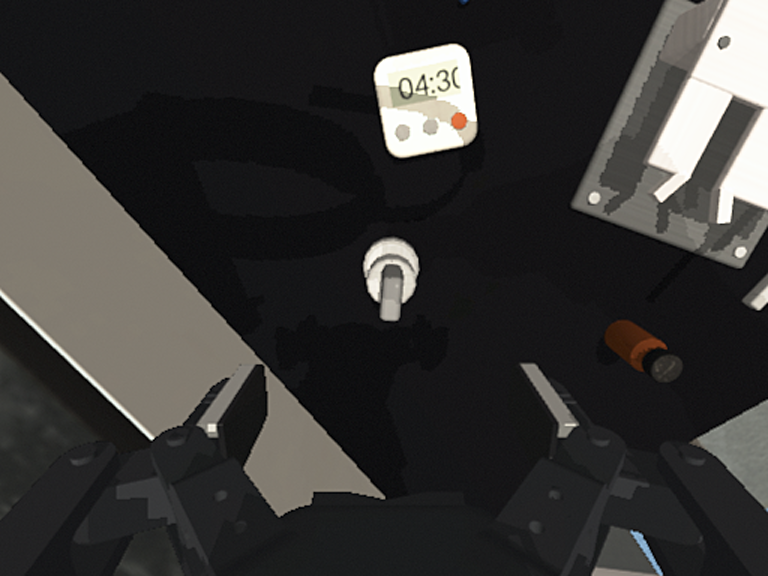

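View pics/w6c.png

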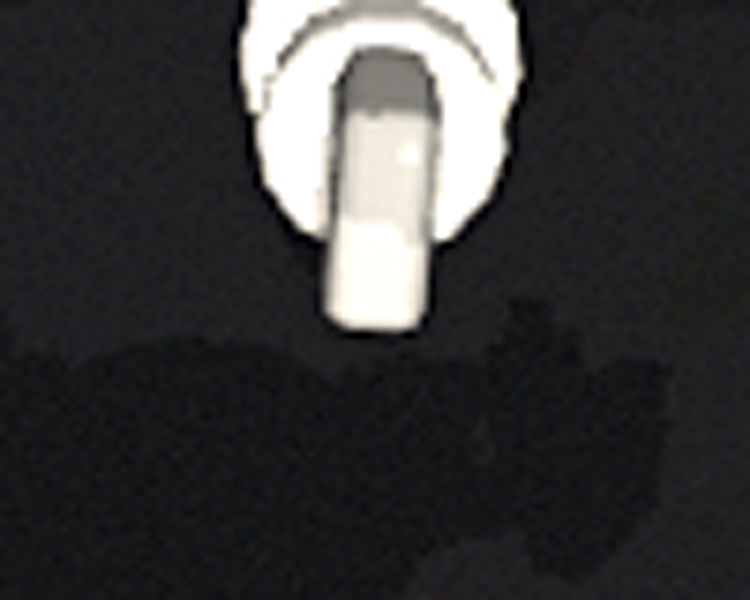

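```bash
python3 - <<'E'
from h import *
im,d,p=load('w6'); p2=load('w2')[2]
a=np.array([(342,108),(438,112),(427,330),(324,325)],float)/7.5
c=plane(p,210+a[:,0]-.4,170+a[:,1]-.4,97.); print(c.round(1),c.mean(0))
m=lambda i,j:(c[i]+c[j])/2
v=m(0,1)-m(2,3); print(np.arctan2(v[1],v[0]),np.hypot(*v[:2]),np.linalg.norm(c[0]-c[1]),np.linalg.norm(c[3]-c[2]))
ac=a.mean(0); a2=np.array([(185,205),(335,130),(372,188),(215,278)],float).mean(0)/7.5
print(tri([(p,210+ac[0]-.4,170+ac[1]-.4),(p2,120+a2[0]-.4,a2[1]-.4)]))
E
```

```text
[[478.2 281.1  97. ]
 [479.4 270.   97. ]
 [452.6 267.   97. ]
 [451.4 279.3  97. ]] [465.39691667 274.33168701  97.        ]
0.08691568003074263 26.982214044750116 11.160655962170566 12.35996765264886
(array([465.27333051, 274.31781337,  96.14185608]), array([0.08818793]))
```

Request:
play_rows([
  [-1.9,2.4,40],
  [-1.9,2.4,85],
  [-1.9,2.4,115],
  [-1.9,2.4,120],
  [-1.9,2.4,120],
], turn=[0.04,0.04,0.04,0.04,0.04], fingers=[1,1,1,1,1])

```text
clock: 10.32
eef_pos: [466.4, 274.9, 67.3]
tool_rot: [-3.134, -0.015, 0.107]
force: [0.0, 0.1, 0.5]
width: 85.4
```

Request:
play_rows([
  [0,0,0],
  [0,0,0],
  [0,0,0],
  [0,0,0],
  [0,0,0],
], turn=[0,0,0,0,0], fingers=[0.6,0.3,0,0,0])

```text
clock: 10.95
eef_pos: [466.6, 275.0, 67.7]
tool_rot: [-3.133, -0.015, 0.107]
force: [-0.1, -0.1, 4.2]
width: 11.3
```

Request:
play_rows([
  [0,0,-15],
  [0,0,-40],
  [0,0,-55],
  [0,0,-55],
], turn=[0,0,0,0], fingers=[0,0,0,0])

```text
clock: 11.45
eef_pos: [466.5, 274.8, 123.9]
tool_rot: [-3.132, -0.017, 0.107]
force: [-0.2, 0.3, -3.3]
width: 10.8
```

Request:
play_rows([
  [0,25,0],
  [1,60,0],
  [1,100,0],
  [2,140,0],
  [2,172,0],
], turn=[-0.1,-0.25,-0.42,-0.58,-0.74], fingers=[0,0,0,0,0])

```text
clock: 12.08
eef_pos: [486.3, 101.9, 121.4]
tool_rot: [3.137, -0.017, 0.851]
force: [0.4, 0.1, -3.6]
width: 10.8
```

Request:
play_rows([
  [0,0,0],
  [0,0,0],
  [0,0,0],
  [0,0,0],
  [0,0,0],
], turn=[-0.15,-0.3,-0.45,-0.53,-0.53], fingers=[0,0,0,0,0])

```text
clock: 12.7
eef_pos: [485.8, 101.6, 120.7]
tool_rot: [3.131, -0.013, 1.38]
force: [0.5, -0.3, -2.4]
width: 11.5
```

```bash
python3 - <<'E'
from h import *
s=ctrl.read_state(); print(s['eef_pos'],s['tool_rot'],s['force'],s['torque'])
im,d,p=snap('wrist','w7')
cv2.imwrite('pics/w7b.png',cv2.resize(im,None,fx=1.5,fy=1.5,interpolation=cv2.INTER_CUBIC))
for n in ['scene','side']:
    im,d,p=snap(n,n+'7')
cv2.imwrite('pics/s7.png',cv2.hconcat([cv2.resize(load('scene7')[0][140:260,200:330],(390,360),interpolation=2),cv2.resize(load('side7')[0][140:260,190:320],(390,360),interpolation=2)]))
E
```

```text
[485.79124608 101.59399148 120.73018936] [ 3.13076338 -0.01255838  1.37991589] [ 0.45247073 -0.30041435 -2.43442177] [-0.01407983  0.05557789  0.00735431]
```

View pics/w7b.png

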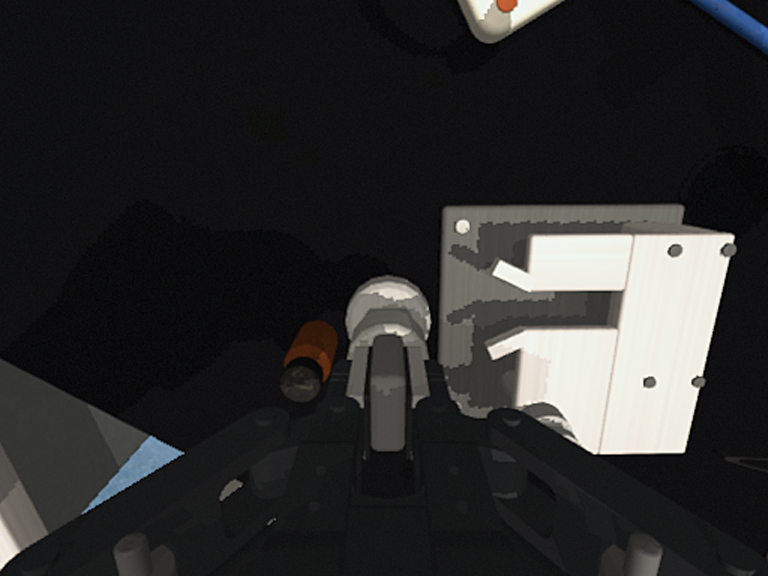

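View pics/s7.png

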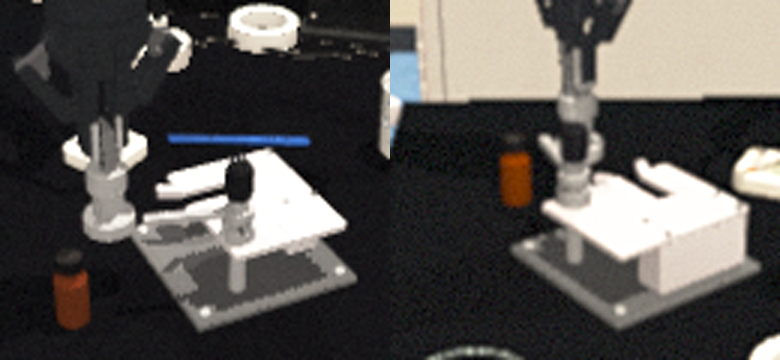

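```bash
python3 - <<'E'
from h import *
im,d,p=load('w7')
cv2.imwrite('pics/c7.png',cv2.resize(im[130:250,285:435],(750,600),interpolation=2))
E
```

```text
(no output)
```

View pics/c7.png

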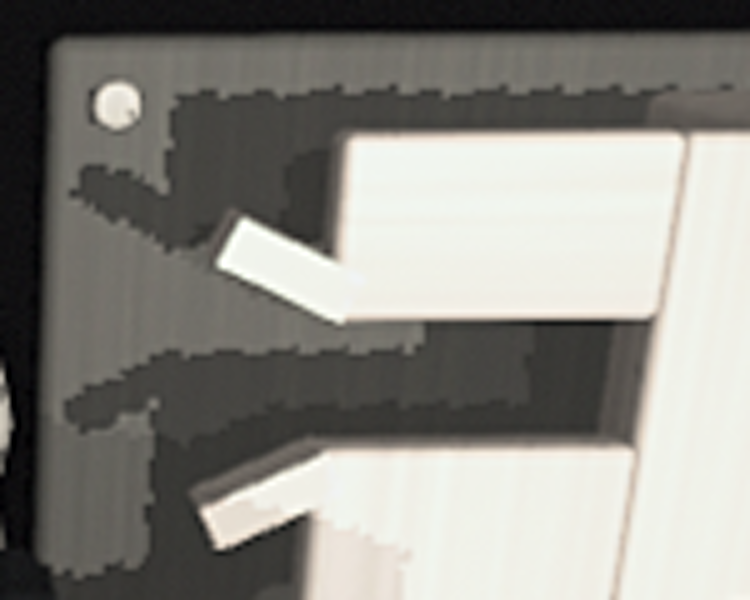

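```bash
python3 - <<'E'
from h import *
im,d,p=load('w7')
a=np.array([(345,323),(655,319),(634,446),(320,449),(240,215),(222,548),(50,37),(45,565)],float)/5
z=np.array([60,60,60,60,60,60,8,8.])
c=np.array([plane(p,285+q[0]-.4,130+q[1]-.4,zz) for q,zz in zip(a,z)]); print(c.round(1))
ang=lambda a,b:np.arctan2(b[1]-a[1],b[0]-a[0])
print(ang(c[0],c[1]),ang(c[3],c[2]),ang(c[2],c[1])-np.pi/2,ang(c[7],c[6])-np.pi/2)
O=np.array([594.7,81.7]);y=-.19;X=np.array([np.cos(y),np.sin(y)]);Y=np.array([-X[1],X[0]])
for q in c: print(((q[:2]-O)@X).round(1),((q[:2]-O)@Y).round(1))
E
```

```text
[[562.   99.4  60. ]
 [609.6  90.7  60. ]
 [605.7  69.9  60. ]
 [556.1  79.2  60. ]
 [547.9 119.6  60. ]
 [538.7  64.9  60. ]
 [529.9 145.5   8. ]
 [512.6  40.3   8. ]]
-0.1803829215816248 -0.1846891927493664 -0.18662374614243582 -0.16257585840539424
-35.5 11.2
12.9 11.7
13.0 -9.5
-37.4 -9.8
-53.1 28.4
-51.8 -27.1
-75.7 50.4
-72.8 -56.1
```

```bash
python3 - <<'E'
from h import *
im,d,p=load('w7')
cv2.imwrite('pics/c7b.png',cv2.resize(cv2.convertScaleAbs(im[170:310,215:305],alpha=1.3),(386,600),interpolation=2))
E
```

```text
(no output)
```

View pics/c7b.png

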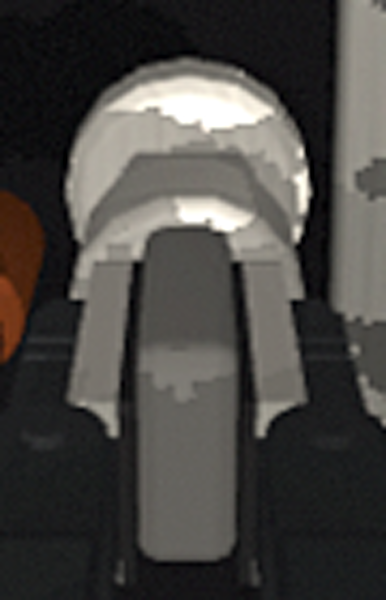

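```bash
python3 - <<'E'
from h import *
im,d,p=load('w7'); s=4.286
O=np.array([594.8,82.4]);y=-.186;X=np.array([np.cos(y),np.sin(y)]);Y=np.array([-X[1],X[0]])
T=np.array([485.79,101.59]); print('TCP',(T-O)@X,(T-O)@Y)
for n,(u,v),z in [('footbot',(187,57),53.),('foottop',(187,75),69.),('headtop',(187,197),113.),('barfront',(190,345),150.),('barback',(190,560),150.),('barfrontbot',(190,228),113.),('footL',(66,180),69.),('footR',(311,180),69.)]:
    q=plane(p,215+u/s-.4,170+v/s-.4,z); print(n,q.round(1),((q[:2]-O)@X).round(1),((q[:2]-O)@Y).round(1))
E
```

```text
TCP -110.6785698549298 -1.3001441717781563
footbot [490.7 120.8  53. ] -109.4 18.5
foottop [490.7 121.7  69. ] -109.6 19.4
headtop [489.2 116.6 113. ] -110.1 14.1
barfront [488.6 114.  150. ] -110.2 11.4
barback [483.5  87.2 150. ] -110.3 -15.9
barfrontbot [488.8 112.1 113. ] -109.7 9.5
footL [466.2 107.   69. ] -130.9 0.4
footR [508.5  98.7  69. ] -87.8 0.1
```

Request:
play_rows([
  [1,0,10],
  [2,0,22],
  [2.8,0,27],
  [2.8,0,27],
  [2.8,0,27],
], turn=[0,0,0,0,0], fingers=[0,0,0,0,0])

```text
clock: 13.48
eef_pos: [487.1, 105.0, 94.3]
tool_rot: [3.13, -0.013, 1.38]
force: [0.5, 1.1, -2.5]
width: 11.0
```

Request:
play_rows([
  [0,15,0],
  [0,35,0],
  [0,48,0],
  [0,50,0],
  [0,50,0],
], turn=[0,0,0,0,0], fingers=[0,0,0,0,0])

```text
clock: 14.1
eef_pos: [535.7, 95.4, 94.7]
tool_rot: [3.131, -0.012, 1.38]
force: [-0.4, -0.2, -3.6]
width: 10.7
```

```bash
python3 - <<'E'
from h import *
s=ctrl.read_state(); print(s['eef_pos'],s['tool_rot'],s['force'],s['torque'])
O=np.array([594.8,82.4]);y=-.186;X=np.array([np.cos(y),np.sin(y)]);Y=np.array([-X[1],X[0]])
T=s['eef_pos'][:2];print('TCP',(T-O)@X,(T-O)@Y)
im,d,p=snap('wrist','w8')
cv2.imwrite('pics/w8b.png',cv2.resize(im[110:310,190:390],(600,600),interpolation=2))
E
```

```text
[535.66154367  95.43341286  94.69392115] [ 3.13050475 -0.01242249  1.37997767] [-0.38038913 -0.19331682 -3.6302955 ] [ 0.02251714  0.05482319 -0.01427056]
TCP -60.528686089438644 1.8721721867539185
```

View pics/w8b.png

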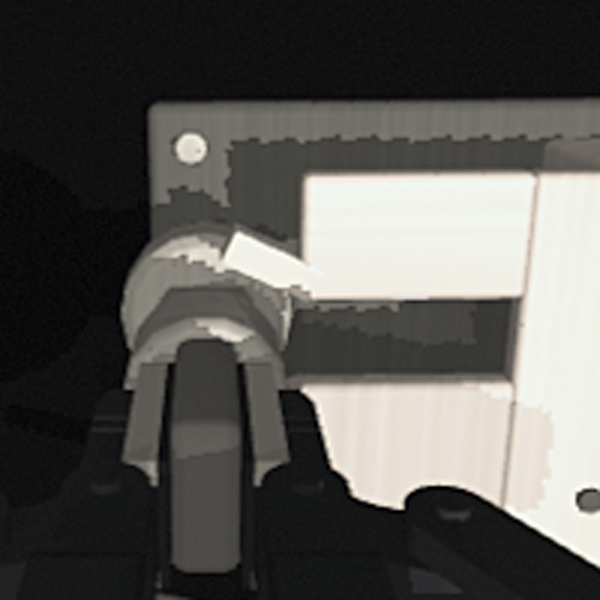

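```bash
python3 - <<'E'
from h import *
im,d,p=load('w8')
O=np.array([594.8,82.4]);y=-.186;X=np.array([np.cos(y),np.sin(y)]);Y=np.array([-X[1],X[0]])
for n,(u,v),z in [('headtop',(208,318),87.),('barfront',(208,424),124.),('barback',(206,570),124.),('slot+a',(325,300),60.),('slot+b',(520,298),60.),('slot-a',(320,383),60.),('slot-b',(512,382),60.)]:
    q=plane(p,190+u/3-.3,110+v/3-.3,z); print(n,((q[:2]-O)@X).round(1),((q[:2]-O)@Y).round(1))
E
```

```text
headtop -59.4 17.2
barfront -60.0 14.1
barback -60.4 -12.4
slot+a -32.2 10.9
slot+b 12.7 11.0
slot-a -32.6 -10.0
slot-b 13.0 -10.2
```

Request:
play_rows([
  [0,8,0],
  [0,16,0],
  [0,24,0],
  [0,32,0],
  [0,40,0],
], turn=[0,0,0,0,0], fingers=[0,0,0,0,0])

```text
clock: 14.78
eef_pos: [575.3, 87.8, 95.1]
tool_rot: [3.131, -0.012, 1.38]
force: [-0.6, -1.0, -3.7]
width: 11.3
```

Request:
play_rows([
  [0,6,0],
  [0,12,0],
  [0,17,0],
  [0,19,0],
  [0,19,0],
], turn=[0,0,0,0,0], fingers=[0,0,0,0,0])

```text
clock: 15.4
eef_pos: [593.8, 84.2, 95.2]
tool_rot: [3.131, -0.012, 1.38]
force: [-0.7, 0.0, -3.5]
width: 11.4
```

Request:
play_rows([
  [0,0.5,2],
  [0,0.5,4],
  [0,0.5,6],
  [0,0.5,7.5],
  [0,0.5,7.5],
], turn=[0,0,0,0,0], fingers=[0,0,0,0,0])

```text
clock: 16.02
eef_pos: [594.3, 84.2, 87.7]
tool_rot: [3.131, -0.012, 1.38]
force: [-1.4, -0.6, -2.1]
width: 10.8
```

```bash
python3 - <<'E'
from h import *
s=ctrl.read_state(); print(s['eef_pos'],s['tool_rot'],s['force'],s['torque'])
im,d,p=snap('wrist','w9')
cv2.imwrite('pics/w9b.png',cv2.resize(im[110:310,190:390],(600,600),interpolation=2))
snap('side','side9');snap('scene','scene9')
cv2.imwrite('pics/s9.png',cv2.hconcat([cv2.resize(load('scene9')[0][140:260,220:350],(390,360),interpolation=2),cv2.resize(load('side9')[0][140:260,200:330],(390,360),interpolation=2)]))
E
```

```text
[594.25065636  84.19134429  87.74036997] [ 3.13115997 -0.01211256  1.3802585 ] [-1.44326398 -0.63003751 -2.14547518] [0.02415953 0.14466271 0.04667222]
```

View pics/w9b.png

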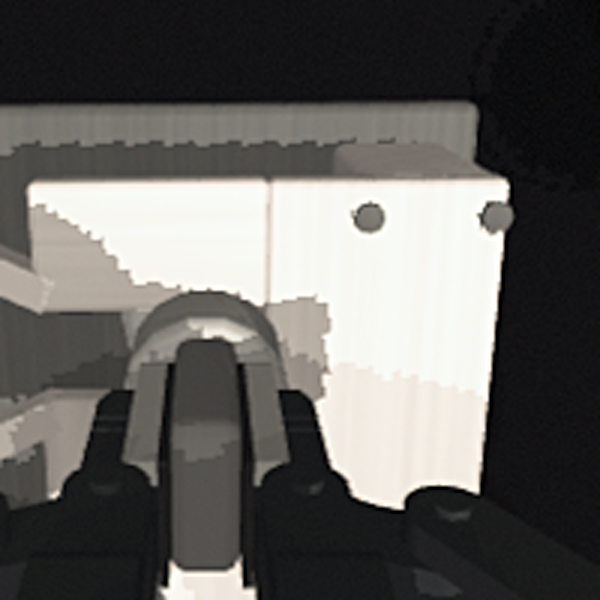

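View pics/s9.png

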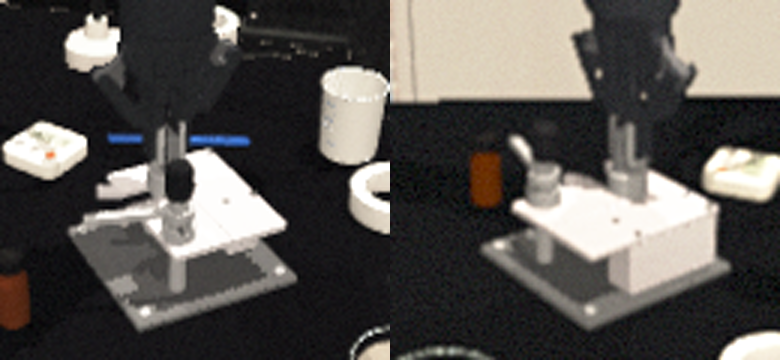

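Request:
play_rows([
  [0,0,0.7],
  [0,0,0.7],
  [0,0,0.7],
  [0,0,0.7],
  [0,0,0.7],
], turn=[0,0,0,0,0], fingers=[0,0,0.2,0.4,0.6])

```text
clock: 16.8
eef_pos: [594.5, 84.2, 86.9]
tool_rot: [3.131, -0.012, 1.38]
force: [0.4, -0.1, -0.5]
width: 49.9
```

Request:
play_rows([
  [0,0,0],
  [0,0,-30],
  [0,0,-85],
  [0,0,-120],
  [0,0,-120],
], turn=[0,0,0,0,0], fingers=[0.8,0.8,1,1,1])

```text
clock: 17.42
eef_pos: [594.9, 83.7, 210.1]
tool_rot: [3.125, -0.015, 1.38]
force: [-0.8, 0.0, 0.3]
width: 85.5
```

```bash
python3 - <<'E'
from h import *
s=ctrl.read_state(); print(s['eef_pos'],s['tool_rot'],s['force'],s['torque'])
im,d,p=snap('wrist','w10')
cv2.imwrite('pics/w10b.png',cv2.resize(im,None,fx=1.5,fy=1.5,interpolation=2))
cv2.imwrite('pics/w10c.png',cv2.resize(cv2.convertScaleAbs(im[150:250,200:330],alpha=1),(780,600),interpolation=2))
E
```

```text
[594.89929058  83.73937435 210.07284571] [ 3.12492187 -0.01477558  1.38009452] [-0.8304465   0.027412    0.29865098] [-0.03067227  0.00198135 -0.0539079 ]
```

View pics/w10b.png

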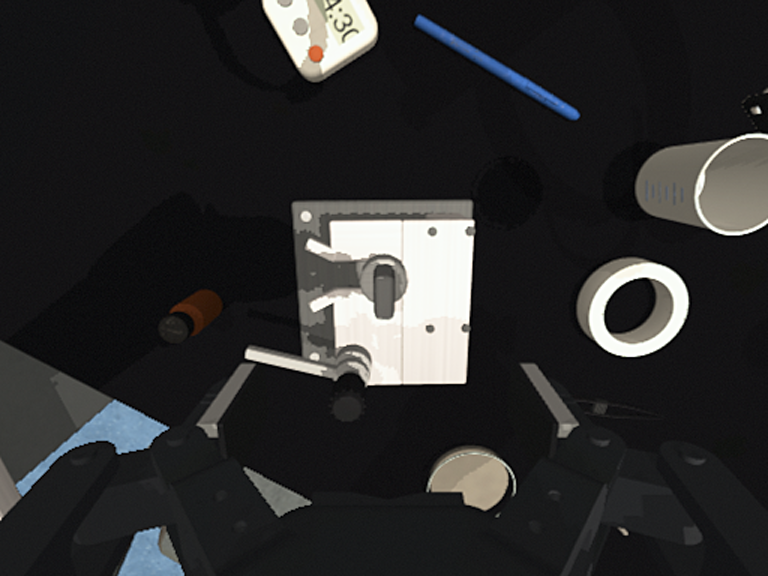

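View pics/w10c.png

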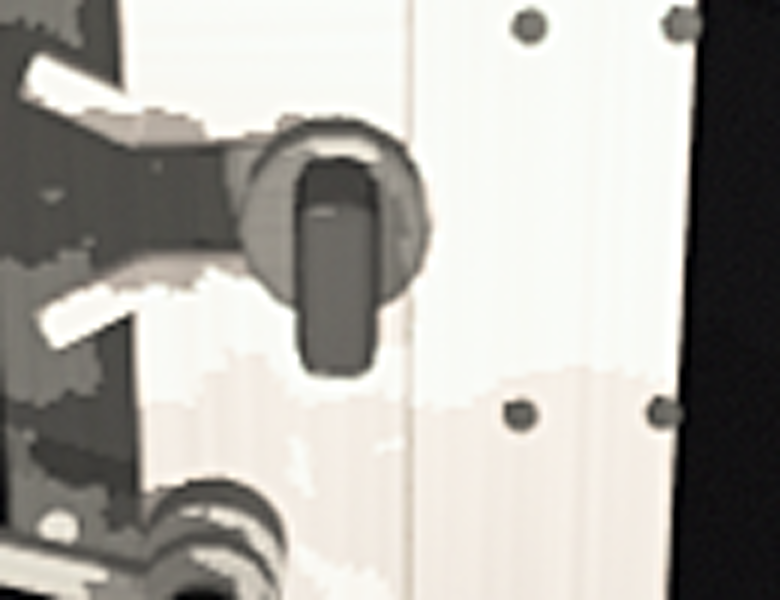

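```bash
python3 - <<'E'
from h import *
im,d,p=load('w10')
O=np.array([594.8,82.4]);y=-.186;X=np.array([np.cos(y),np.sin(y)]);Y=np.array([-X[1],X[0]])
F=lambda q:(((q[:2]-O)@X).round(1),((q[:2]-O)@Y).round(1))
for n,(u,v),z in [('headL',(243,215),80.),('headR',(428,220),80.),('headtop',(335,128),80.),('barfL',(298,208),117.),('barfR',(380,208),117.),('barbL',(300,375),117.),('barbR',(375,375),117.)]:
    q=plane(p,200+u/6-.4,150+v/6-.4,z); print(n,F(q))
for uv in [(336,300),(336,140)]:
    u,v=200+uv[0]/6,150+uv[1]/6; q=pts(p,u,v,d[int(v),int(u)]); print(q,F(q))
# knob top
q=plane(p,np.array([348.])/1.5,np.array([405.])/1.5,129.)[0]; print('knob',q)
print(pts(p,348/1.5,405/1.5,d[270,232]))
print(pts(p,260/1.5,353/1.5,d[int(353/1.5),int(260/1.5)]),'arm tip')
E
```

```text
headL (np.float64(-16.1), np.float64(2.8))
headR (np.float64(15.6), np.float64(1.6))
headtop (np.float64(-0.3), np.float64(17.8))
barfL (np.float64(-6.0), np.float64(13.6))
barfR (np.float64(6.1), np.float64(13.5))
barbL (np.float64(-6.1), np.float64(-12.7))
barbR (np.float64(5.3), np.float64(-12.8))
[594.44375281  81.35785085 117.17405468] (np.float64(-0.2), np.float64(-1.1))
[597.8802153   97.12509091  78.67237657] (np.float64(0.3), np.float64(15.0))
knob [560.27853798  22.71513076 129.        ]
[560.06679503  22.10704139 127.97743301]
[500.69160132  50.90390198  88.23886428] arm tip
```

Request:
play_rows([
  [-25,-9,0],
  [-55,-20,0],
  [-71,-25,0],
  [-71,-25,30],
  [-71,-25,30],
], turn=[0,0,0,0,0], fingers=[0.7,0.7,0.7,0.7,0.7])

```text
clock: 18.1
eef_pos: [554.4, 18.3, 174.8]
tool_rot: [3.133, -0.012, 1.38]
force: [0.5, 0.6, 0.2]
width: 59.4
```

```bash
python3 - <<'E'
from h import *
s=ctrl.read_state(); print(s['eef_pos'],s['tool_rot'],s['force'],s['torque'])
im,d,p=snap('wrist','w11')
cv2.imwrite('pics/w11b.png',cv2.resize(cv2.convertScaleAbs(im[150:290,170:350],alpha=2),(771,600),interpolation=2))
E
```

```text
[554.38254664  18.27570758 174.75937291] [ 3.133151   -0.01229999  1.38022891] [0.48973306 0.61112312 0.22036264] [0.01529404 0.06782186 0.04360583]
```

View pics/w11b.png

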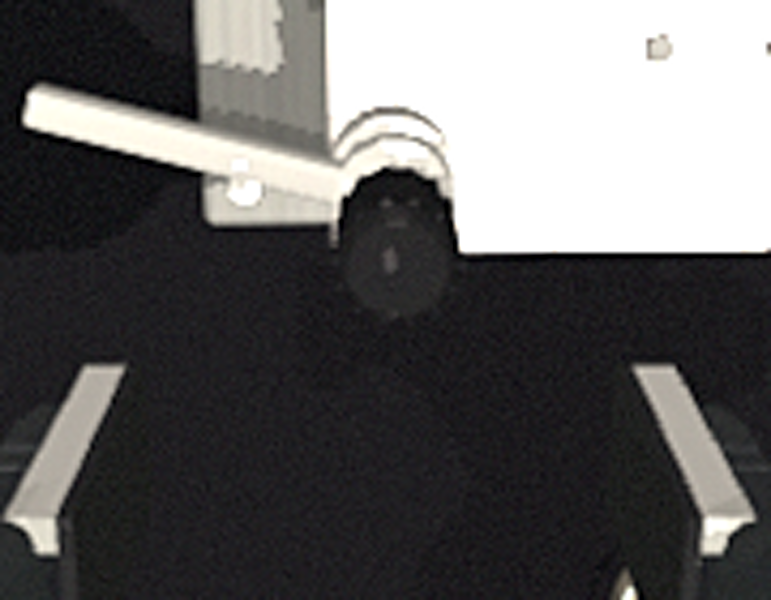

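```bash
python3 - <<'E'
from h import *
im,d,p=load('w11')
print(plane(p,170+398/4.283-.4,150+263/4.283-.4,129.))
s=ctrl.read_state(); R=Rotation.from_euler('xyz',s['tool_rot']).as_matrix()
for T in [(558.8,19.9,101.5)]: print(R.T@(np.array(T)-s['eef_pos']))
E
```

```text
[559.05952057  21.63236201 129.        ]
[ 0.70520589  2.32561645 74.49516328]
```

Request:
play_rows([
  [1,2.4,0],
  [1,2.4,30],
  [1,2.4,60],
  [1,2.4,73],
  [1,2.4,73],
], turn=[0,0,0,0,0], fingers=[0.7,0.7,0.7,0.7,0.7])

```text
clock: 18.77
eef_pos: [559.0, 20.5, 102.9]
tool_rot: [3.131, -0.013, 1.381]
force: [0.1, -0.3, -0.0]
width: 59.8
```

Request:
play_rows([
  [0,0,0],
  [0,0,0],
  [0,0,0],
  [0,0,0],
], turn=[0,0,0,0], fingers=[0.5,0,0,0])

```text
clock: 19.27
eef_pos: [558.8, 20.9, 103.9]
tool_rot: [3.131, -0.013, 1.381]
force: [-3.1, 1.5, 4.5]
width: 19.7
```

Request:
play_rows([
  [0,0,-4],
  [0,0,-7.3],
  [0,0,-7.3],
  [0,0,-7.3],
], turn=[0,0,0,0], fingers=[0,0,0,0])

```text
clock: 19.77
eef_pos: [558.6, 20.7, 110.9]
tool_rot: [3.131, -0.013, 1.381]
force: [0.9, 0.7, -8.3]
width: 19.9
```

Request:
play_rows([
  [0,0.1,0],
  [0,0.2,0],
  [-0.1,0.3,0],
  [-0.2,0.5,0],
  [-0.2,0.6,0],
], turn=[0.16,0.32,0.48,0.64,0.8], fingers=[0,0,0,0,0])

```text
clock: 20.4
eef_pos: [559.2, 20.1, 110.7]
tool_rot: [-3.139, -0.016, 0.576]
force: [1.3, 0.1, -10.0]
width: 19.9
```

Request:
play_rows([
  [0,0.1,0],
  [0,0.2,0],
  [-0.1,0.3,0],
  [-0.1,0.3,0],
  [-0.1,0.3,0],
], turn=[0.16,0.32,0.5,0.5,0.5], fingers=[0,0,0,0,0])

```text
clock: 21.02
eef_pos: [559.2, 19.6, 110.5]
tool_rot: [-3.132, -0.013, 0.079]
force: [1.1, -1.0, -8.9]
width: 19.3
```

```bash
python3 - <<'E'
from h import *
s=ctrl.read_state(); print(s['eef_pos'],s['tool_rot'],s['force'],s['torque'])
snap('side','side12');snap('scene','scene12'); snap('wrist','w12')
cv2.imwrite('pics/w12b.png',cv2.resize(load('w12')[0],None,fx=1.5,fy=1.5))
cv2.imwrite('pics/s12.png',cv2.hconcat([cv2.resize(load('scene12')[0][140:260,220:350],(390,360),interpolation=2),cv2.resize(load('side12')[0][140:260,200:330],(390,360),interpolation=2)]))
E
```

```text
[559.15717198  19.56841784 110.46803076] [-3.13218275 -0.01263851  0.07902538] [ 1.07958231 -0.97887672 -8.89219584] [-0.6014946  -0.31134637  0.04072473]
```

View pics/s12.png

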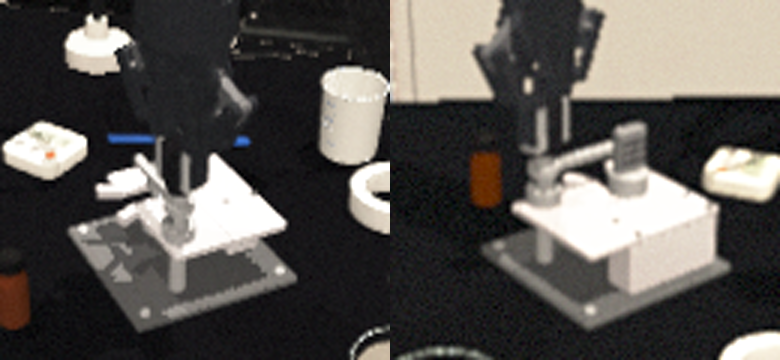

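View pics/w12b.png

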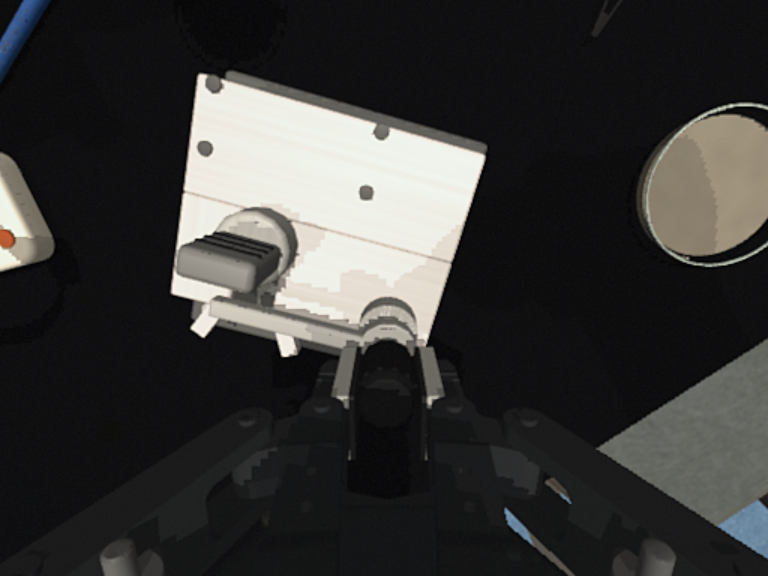

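```bash
python3 - <<'E'
from h import *
p=load('w12')[2]
q=plane(p,np.array([216,362])/1.5,np.array([305,338])/1.5,96.); v=q[0]-q[1]
print(q,np.arctan2(v[1],v[0])-np.pi/2+.186)
P=np.array([558.8,19.9]); v=q[0][:2]-P; print(np.arctan2(v[1],v[0])-np.pi/2+.186,np.hypot(*v))
E
```

```text
[[574.23974263  90.62397935  96.        ]
 [564.66686601  30.7528869   96.        ]] 0.027450566507351948
-0.02893762873884248 72.38968785221307
```

Request:
play_rows([
  [0,0,4],
  [0,0,8],
  [0,0,12],
  [0,0,13.5],
  [0,0,13.5],
], turn=[0.02,0.02,0.02,0.02,0.02], fingers=[0,0,0,0,0])

```text
clock: 21.8
eef_pos: [559.4, 19.6, 98.2]
tool_rot: [-3.132, -0.013, 0.058]
force: [-2.5, -3.1, 5.3]
width: 19.7
```

```bash
python3 - <<'E'
from h import *
snap('side','side13');snap('wrist','w13')
cv2.imwrite('pics/s13.png',cv2.hconcat([cv2.resize(load('w13')[0][120:260,100:300],(514,360),interpolation=2),cv2.resize(load('side13')[0][160:240,220:300],(280,360),interpolation=2)]))
im,d,p=load('w13')
for u,v in [(240,310),(280,318),(320,328),(225,307)]:
    print(pts(p,u/1.5,v/1.5,d[int(v/1.5),int(u/1.5)]))
E
```

```text
[573.73760029  81.2748842   82.05633822]
[571.11942906  64.97599318  81.74832191]
[567.68894867  48.39434008  81.72355676]
[587.34693977  73.46378032 116.59777375]
```

View pics/s13.png

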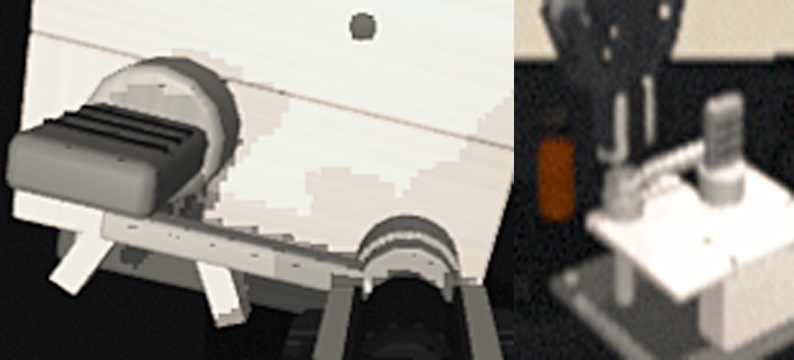

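Arm top is at 82 mm, so the pin is fully down. I'll release and retreat.

Request:
play_rows([
  [0,0,-0.5],
  [0,0,-0.5],
  [0,0,-0.5],
  [0,0,-0.5],
  [0,0,-0.5],
], turn=[0,0,0,0,0], fingers=[0.2,0.4,0.55,0.6,0.6])

```text
clock: 22.52
eef_pos: [559.6, 19.6, 98.8]
tool_rot: [-3.132, -0.013, 0.057]
force: [0.1, -0.5, 0.3]
width: 51.2
```

Request:
play_rows([
  [0,0,0],
  [0,0,-25],
  [0,0,-75],
  [0,0,-120],
  [0,0,-130],
], turn=[0,0,0,0,0], fingers=[0.6,0.6,0.6,0.6,0.6])

```text
clock: 23.15
eef_pos: [559.7, 18.4, 231.9]
tool_rot: [-3.132, -0.019, 0.057]
force: [-0.1, 0.2, -0.4]
width: 51.3
```

```bash
python3 - <<'E'
from h import *
s=ctrl.read_state(); print(s['eef_pos'],s['tool_rot'],s['force'],s['clock'])
snap('side','side14');snap('wrist','w14');im,d,p=load('w14')
cv2.imwrite('pics/w14b.png',cv2.resize(im,None,fx=1.5,fy=1.5,interpolation=2))
E
```

```text
[559.69784907  18.41198371 231.9458566 ] [-3.1317881  -0.01932733  0.05716234] [-0.09335755  0.16991149 -0.36694119] 23.15
```

View pics/w14b.png

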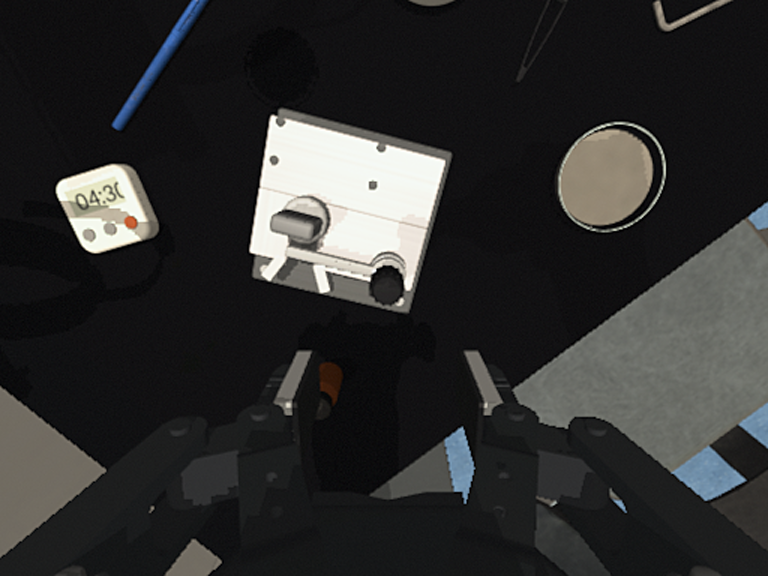

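```bash
python3 - <<'E'
from h import *
im,d,p=load('w14')
O=np.array([594.8,82.4]);y=-.186;X=np.array([np.cos(y),np.sin(y)]);Y=np.array([-X[1],X[0]])
q=plane(p,np.array([290,370])/1.5,np.array([254,270])/1.5,82.); v=q[0]-q[1]; print('keeper',np.arctan2(v[1],v[0])-np.pi/2-y)
for n,(u,v) in dict(armtip=(300,258),arm2=(340,266),knob=(386,290),bar=(296,224),head=(318,225)).items():
    w=pts(p,u/1.5,v/1.5,d[int(v/1.5),int(u/1.5)]); print(n,w.round(1),((w[:2]-O)@X).round(1),((w[:2]-O)@Y).round(1))
E
```

```text
keeper 0.04277489023286646
armtip [567.3  83.6  81.7] -27.2 -3.9
arm2 [563.4  54.4  82.8] -25.7 -33.3
knob [558.9  20.2 122.7] -23.8 -67.7
bar [596.6  78.7 117. ] 2.5 -3.3
head [594.7  67.5 101.9] 2.7 -14.7
```

Everything checks out: the arm top is at 82 mm, the knob top at 122.7 mm, the bar top at 117 mm and the keeper angle about 0.04 rad. I'm handing the job in.

```bash
python3 -c "
from h import *
print(ctrl.finish_job(), ctrl.read_state()['clock'])"
```

```text
the job is handed in; nothing more can be done
the job is handed in; nothing more can be done
```

The carrier is hanging in the fork and locked in by the keeper arm, and I handed the job in at about 23 s of the 61 s allowed. No verdict was reported.

**What I did**
- **Parking the pin:** I gripped the knob, raised the pin about 14 mm, turned it about 1.30 rad counter-clockwise and let it rest in its notch.
- **Docking the carrier:** I turned the carrier to match the slot and slid it in with its underside about 27 mm above the desk. I then lowered it and let go.
- **Locking:** I raised the pin again, turned it back, lowered it and withdrew.

**Last checks, from the wrist camera**
- **Carrier position:** it was measured after I let go of it and before locking. It sat at about x = -0.1 mm and y = +0.5 mm in the stand frame, with no visible twist.
- **Carrier height:** the top of its bar was at 117 mm, as expected when it hangs 20 mm up. This read the same again after locking.
- **Keeper and pin:** the keeper was at about 0.04 rad. The arm's top was at about 82 mm and the knob's top at about 122.7 mm, so the pin is fully down.
- **Hands off:** the tool was about 130 mm above the knob with no force on it.
- **Bystanders:** the timer, dish and vial were still in view and looked untouched. I did not measure their positions again.

**Disagreements**
- Estimates of the knob's position from oblique views differed by up to 3 mm.
- Estimates of the slot's middle differed by up to about 1 mm. I used averages of these.

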